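Switch on and tare the laboratory balance

ROBOT

A 7-joint arm with a two-finger parallel gripper is mounted at the origin on the work surface. World frame = base frame: x ahead of the robot, y to its left, z up, the work surface at z = 0. Lengths are in mm, angles in rad, forces in N, time in s.
With the tool pointing down it reaches from about 425 to 875 mm from the base axis. Payload 9.9 kg.
Tool frame: the origin (TCP) lies midway between the tips of the shut fingers; the grasp point (between the pads) lies 19 mm behind it; z points along the fingers, y is the line along which they close (so a half turn about z gives the same grasp; the last joint's range is limited). The gripper opens to 85 mm and grips with 20 to 120 N. Pads are 22 mm wide; open, the fingers measure 114 mm over their backs; the gripper's body (76 mm by 85 mm) begins 54 mm behind the grasp point. The pads swing forward as they close: fully open they stand 13 mm farther back than shut.
Start: joints at [-1.318, 0.576, 0.025, 1.437, -0.015, 1.129, -0.057], TCP at [223.059, 637.082, 231.289] pointing down, gripper open.
Joint ranges: [-2.76, 2.76], [-0.34, 2.15], [-1.52, 1.57], [0.19, 2.46], [-1.09, 4.23], [0.17, 1.99], [-2.82, 2.82]. Speed limits (rad/s): [2.22, 2.22, 3.01, 3.01, 3.14, 3.14, 3.14].

INTERFACE

Orientations are given as a unit quaternion [w, x, y, z].
In Python, from plant import bot gives the robot as it stands.
- The arm moves only by the tool servo_tool, never from a script. Its argument "steps" is a list of rows, each an object with "slide": the shift along the tool's x, y, z in mm, a list of three; "delta_rot": the turn, a rotation vector about the tool's x, y, z in degrees, a list of three; "hand": the gripper's target within -1 to 1 (shut at 1, half-way at 0, fully open at -1). In form: [{"slide": [x, y, z], "delta_rot": [ax, ay, az], "hand": hand}, ...]. A call has 1 to 20 rows; each row shifts and turns the commanded pose from where the row before left it, along the tool's axes as they then stand; what a row does not reach is not made up. A row lasts 1/12 s, in which the tool goes at most 41.7 mm and 7.16 degrees, less where a joint would pass 70% of its speed; a pose out of reach is approached as far as the arm can. A call with a gripper value outside its range is refused whole. The fingers move at their own pace and stop on an object; "grip_force" is the grip in N (left out, the last holds). Time passes only in rows, so rows that do not move let the fingers close. It gives the time, the measured TCP pose, the force, the opening and the grip force at its end, in the units of the state.
- bot.sense(): the state, without advancing time (a new reading comes with each control period).
- bot.capture(name): name is "side" or "top" or "wrist"; returns a dict with "image" (384x512x3 uint8, red, green, blue), "z_map" (384x512 float32, mm along the optical axis (not along the pixel's ray), 0 where there is no reading), "vfov" (degrees; the focal length in pixels is half the picture's height over the tangent of half this angle, whatever the lens; pixels are square), "cx", "cy" (the principal point, pixels), "rvec" (rotation vector, rad) and "tvec" (3), from world to camera coordinates, as OpenCV has them. Camera axes: x right, y down, z forward; pixel columns grow to the right and rows downward; lengths in mm; the calibration is good to about 2 mm. A picture is of the moment at which its call begins.
- bot.sign_off(): hands the job in; it is judged then, once.
Trained networks look in the newest picture that a camera, given by its name, has taken for a name from the list of things; names that differ only in an ending like _2 or _b are one class to them, and where a whole thing is asked for, a point or a joint stands for the part that bears it (a point fixed in the world has none). Each returns a list of dicts, best first, with "p" (0 to 1); they miss things now and then, are a little off and sometimes report something else, mostly with a low value. They report only what shows in the picture. A call takes as long as a camera call. They do not tell look-alikes from the thing itself.
- bot.find_in(label, camera): "uv" ([column, row] in pixels, amid what is visible of it).
- bot.landmark_of(label, camera): "uv" ([column, row] in pixels: a listed point, or the origin of a listed thing).
The state is a dict: "t": time; "joints": joint angles; "joint_velocities": joint speeds; "tau": joint torques, N m; "position": TCP position; "eef_rot": TCP orientation; "ft_force": force on the tool from outside, world axes, zero at the start; "ft_torque": the same for the moment, N m; "grip_width": opening from 0.0 (shut) to 1.0 (fully open); "gripper_force": force on a finger pad.
Only numpy, scipy, OpenCV 4.12 (cv2) and the standard library are available. Lean on these libraries where they do the work, as an engineer would, in place of code of your own. Each camera call takes 0.05 s, during which the arm holds its last target. There are 200 camera calls.

TASK

Get the balance ready for weighing into the dish that stands on its pan: with the fingertips, gently press the large round key (on) down and let it come back up, then do the same with the long bar-shaped key (tare), and withdraw. Leave the two small square keys, the pan and the dish alone, and do not shift or lift anything else on the bench.

Things in the scene. Friction and masses are not known exactly. Their poses are not given: they have to be found in the camera images.
- balance: white laboratory balance, fixed to the bench, 240 mm wide (its y) by 330 mm deep (its x). Origin: centre of its underside at bench height; its x axis points from the key side to the pan side. Front deck (x from -165 to -30 mm): top 50 mm above the bench, with the key row 125 mm from the origin towards -x and a flat display between keys and pan. The rear part has its top 70 mm above the bench.
- pan: fixed square steel weighing pan, 150 x 150 x 5 mm, on the rear of the balance; origin at the centre of its underside, top 85 mm above the bench
- round_key_top (a point): centre of the top face of the on key: the large round white key, 32 mm across; moves down with the key. Released, its top is 65 mm above the bench. The four keys stand in one row, 54 mm apart, in any order.
- round_key (a joint): how far this key is pressed down (m): 0 released, 0.008 fully down. Sprung: about 1.5 N to start moving, 5 N fully down, comes up by itself when released; the balance takes the press at 4 mm.
- bar_key_top (a point): centre of the top face of the tare key: the long bar-shaped white key, 44 mm long (along the balance's y) and 18 mm wide; moves down with the key. Released, its top is 65 mm above the bench. The four keys stand in one row, 54 mm apart, in any order.
- bar_key (a joint): how far this key is pressed down (m): 0 released, 0.008 fully down. Sprung: about 1.5 N to start moving, 5 N fully down, comes up by itself when released; the balance takes the press at 4 mm.
- small_key_a_top (a point): centre of the top face of one of the two small square white keys, 14 x 14 mm, to be left alone; moves down with the key. Released, its top is 65 mm above the bench. The four keys stand in one row, 54 mm apart, in any order.
- small_key_a (a joint): how far this key is pressed down (m): 0 released, 0.008 fully down. Sprung: about 1.5 N to start moving, 5 N fully down, comes up by itself when released; the balance takes the press at 4 mm.
- small_key_b_top (a point): centre of the top face of the other small square white key, 14 x 14 mm, to be left alone; moves down with the key. Released, its top is 65 mm above the bench. The four keys stand in one row, 54 mm apart, in any order.
- small_key_b (a joint): how far this key is pressed down (m): 0 released, 0.008 fully down. Sprung: about 1.5 N to start moving, 5 N fully down, comes up by itself when released; the balance takes the press at 4 mm.
- round_key_mount: fixed black rim, 4 mm high, about 3 mm wider all round than the on key which rises through it; carries that key. Origin: on the deck under the key's centre, x and y along the balance's.
- bar_key_mount: fixed black rim, 4 mm high, about 3 mm wider all round than the tare key which rises through it; carries that key. Origin: on the deck under the key's centre, x and y along the balance's.
- dish_mid (a point): centre, half-way up, of the loose white enamel dish standing on the pan: 112 mm across, 30 mm high, open, dark rim
- jar_mid (a point): centre, half-way up, of a loose closed specimen jar on the bench: 60 mm across, 85 mm high
- forceps_mid (a point): middle of loose steel forceps lying on the bench, 136 mm long, 6 mm high
- well_plate_mid (a point): centre of a loose white multi-well plate lying on the bench, 128 x 86 x 12 mm
Things that resemble listed ones, but are neither listed nor needed, are in the scene too. What is meant by the part that bears dish_mid is not blue, and is the smaller of those in its own colour.

How it is judged:
By the outcome, as a careful person would: the job done as asked, in the order asked, and still so for the second after the job is handed in, with the robot touching nothing.
It also fails if it takes over 38 s, if anything falls off the work surface, if the arm or the gripper's body presses on something with over 40 N, if the wrist force passes 120 N, or if a joint passes its speed limit or range.

## Working session

There is one attempt and no reset: what is moved stays moved. The work goes in short steps, Python scripts to look and compute and a tool call to move; the robot and the scene stay as the last step left them, time stands still between calls to the robot, and variables do not carry over. Pictures are saved under pics/ and viewed, at most 10 in all, crops included, and the job is handed in when it is done.

Besides the shell and the picture viewer there is one more tool, called by a JSON object that holds its "name" and its "arguments", one argument or row to a line. servo_tool: Moves the arm, as the interface text tells. Its arguments: {"type":"object","properties":{"steps":{"type":"array","items":{"type":"object","properties":{"slide":{"type":"array","items":{"type":"number"}},"delta_rot":{"type":"array","items":{"type":"number"}},"hand":{"type":"number"}}}},"grip_force":{"type":"number"}},"required":["steps"]}

```bash
mkdir -p pics; cat > h.py <<'E'
from plant import bot
import numpy as np, cv2
def cap(c):
    d=bot.capture(c); h=d["image"].shape[0]; f=h/2/np.tan(np.radians(d["vfov"])/2)
    d["K"]=np.array([[f,0,d["cx"]],[0,f,d["cy"]],[0,0,1]]); d["R"]=cv2.Rodrigues(np.array(d["rvec"],float))[0]; d["t"]=np.array(d["tvec"],float).ravel(); return d
def world(d,uv,z=None):
    r=np.linalg.inv(d["K"])@[uv[0],uv[1],1]
    if z is None:
        p=d["z_map"][int(round(uv[1])),int(round(uv[0]))]; return d["R"].T@(r*p-d["t"])
    o=-d["R"].T@d["t"]; q=d["R"].T@r; return o+q*(z-o[2])/q[2]
def save(d,n): cv2.imwrite("pics/"+n,d["image"][:,:,::-1])
E
python3 - <<'E'
from h import *
for c in("top","side"):
    d=cap(c); save(d,c+"1.png")
    print(c,d["vfov"],-d["R"].T@d["t"])
    for l in["round_key_top","bar_key_top","small_key_a_top","dish_mid","jar_mid","balance","pan"]:
        for r in bot.landmark_of(l,c)[:4]: print(l,np.round(r["uv"]),round(r["p"],2),np.round(world(d,r["uv"])),np.round(world(d,r["uv"],65)))
E
```

```text
top 50.378374034164345 [ 459.70783351   15.43262003 1013.56987759]
round_key_top [181. 223.] 0.68 [569. 205.  66.] [569. 206.  65.]
bar_key_top [243. 245.] 0.66 [519.  59.  66.] [519.  60.  65.]
bar_key_top [181. 222.] 0.3 [571. 207.  65.] [571. 207.  65.]
small_key_a_top [222. 234.] 0.56 [542. 111.  65.] [542. 111.  65.]
small_key_a_top [311. 207.] 0.56 [ 618. -104.    3.] [608. -97.  65.]
dish_mid [355. 198.] 0.85 [ 641. -216.    3.] [ 630. -201.   65.]
dish_mid [346. 125.] 0.6 [ 832. -200.    5.] [ 810. -187.   65.]
dish_mid [238. 153.] 0.57 [732.  75.  88.] [739.  76.  65.]
jar_mid [304. 273.] 0.96 [456. -78.  84.] [456. -80.  65.]
balance [235. 190.] 0.72 [646.  80.  70.] [647.  81.  65.]
side 55.885922370430556 [361.5913452  444.74391978 661.95525931]
round_key_top [224. 276.] 0.66 [576. 216.  66.] [576. 215.  65.]
bar_key_top [291. 228.] 0.8 [523.  59.  64.] [523.  60.  65.]
bar_key_top [116. 280.] 0.64 [768. 315.  11.] [734. 326.  65.]
small_key_a_top [269. 241.] 0.49 [545. 109.  65.] [545. 109.  65.]
dish_mid [300. 147.] 0.92 [ 644. -221.    6.] [ 619. -161.   65.]
dish_mid [207. 184.] 0.91 [721.  72.  90.] [736.  56.  65.]
dish_mid [238. 127.] 0.59 [ 830. -202.    5.] [ 788. -143.   65.]
jar_mid [345. 203.] 0.58 [457. -57.  64.] [457. -56.  65.]
jar_mid [224. 224.] 0.18 [641. 125.  68.] [642. 124.  65.]
balance [225. 229.] 0.81 [637. 128.  57.] [633. 132.  65.]
pan [203. 186.] 0.68 [726.  80.  88.] [740.  65.  65.]
```

```bash
python3 - <<'E'
import cv2
t=cv2.imread("pics/top1.png");s=cv2.imread("pics/side1.png")
cv2.imwrite("pics/t2.png",cv2.resize(t[90:300,130:400],(771,600),interpolation=2)); cv2.imwrite("pics/s2.png",cv2.resize(s[90:340,80:400],None,fx=2.4,fy=2.4,interpolation=2))
E
```

```text
(no output)
```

View pics/t2.png

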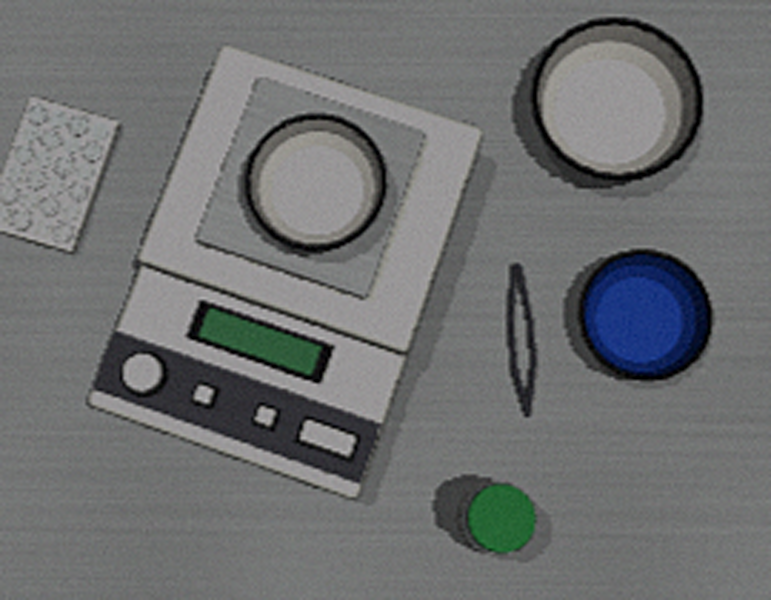

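View pics/s2.png

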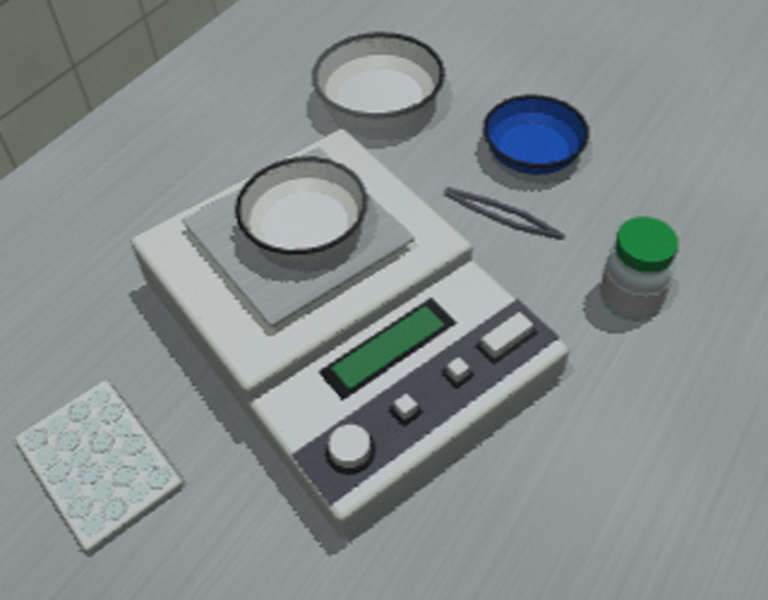

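The top crop shows the balance turned about 20°. The round key is at crop (143,373), full-image (180,221), and the bar key at crop (327,438), full-image (244,243), with two small squares between them at (203,395) and (266,416). The side crop shows the same order.

Possible confusions:
- **Round key:** the network's bar_key candidate at top (181,222) is really the round key. The side candidate (116,280) is the well plate.
- **Dishes:** there is a blue one at (355,198) and a large white one at (346,125). The small white one on the pan is at (238,153).

The chosen keys are unambiguous. Next I measure them in both views.

```bash
python3 - <<'E'
from h import *
G={}
for c in("top","side"):
    d=cap(c); v,u=np.mgrid[:384,:512]; zm=d["z_map"]
    P=np.stack([(u-d["cx"])*zm,(v-d["cy"])*zm,d["K"][0,0]*zm],-1)/d["K"][0,0]
    W=(P-d["t"])@d["R"]
    m=(zm>0)&(W[...,2]>59)&(W[...,2]<69)&(W[...,0]<610)&(W[...,0]>480)&(W[...,1]>20)&(W[...,1]<250)&(d["image"].min(2)>110)
    n,lab,st,ce=cv2.connectedComponentsWithStats(m.astype(np.uint8))
    for i in range(1,n):
        if st[i,4]>25: print(c,st[i,4],np.round(ce[i],1),np.round(np.median(W[lab==i],0),1),np.round(world(d,ce[i],65),1))
    G[c]=d
# triangulate net+blob pairs
def tri(a,b):
    M=[G[c]["K"]@np.c_[G[c]["R"],G[c]["t"]] for c in("top","side")]
    X=cv2.triangulatePoints(M[0],M[1],np.array(a,float),np.array(b,float)).ravel(); return np.round(X[:3]/X[3],1)
print(tri((180.1,220.6),(225.4,275.6)),tri((244.5,243.4),(291,229.6)))
s=bot.sense(); print(s["t"],s["position"],s["eef_rot"],s["ft_force"])
from scipy.spatial.transform import Rotation as R
q=s["eef_rot"]; print(np.round(R.from_quat([*q[1:],q[0]]).as_matrix(),3))
E
```

```text
top 130 [179.  219.8] [575.1 211.1  65.4] [575.6 211.2  65. ]
top 27 [200.5 227.4] [557.  159.2  65.9] [558.  160.2  65. ]
top 30 [222.3 235. ] [540.8 109.3  65.8] [540.9 108.9  65. ]
top 133 [244.3 242.7] [522.9  58.1  65.8] [523.5  57.6  65. ]
side 158 [291.1 227.7] [523.5  58.9  65. ] [523.9  58.8  65. ]
side 40 [270.3 242.3] [541.5 109.9  64.9] [541.6 110.1  65. ]
side 45 [248.6 257.8] [559.1 161.   65.1] [558.5 161.   65. ]
side 207 [225.2 274.1] [575.8 211.5  65.2] [576.1 211.6  65. ]
[575.6 210.6  57.5] [523.1  57.6  57. ]
0.9 [223.03946414 637.10241232 231.30864087] [-5.27245890e-06  1.67598696e-01  9.85855302e-01  1.13756429e-05] [ 0.34031813  0.14723739 -0.05959272]
[[-0.944  0.33  -0.   ]
 [ 0.33   0.944  0.   ]
 [ 0.     0.    -1.   ]]
```

```bash
python3 - <<'E'
import cv2
s=cv2.imread("pics/side1.png")
cv2.imwrite("pics/s3.png",cv2.resize(s[205:305,190:330],None,fx=5,fy=5,interpolation=2))
E
```

```text
(no output)
```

View pics/s3.png

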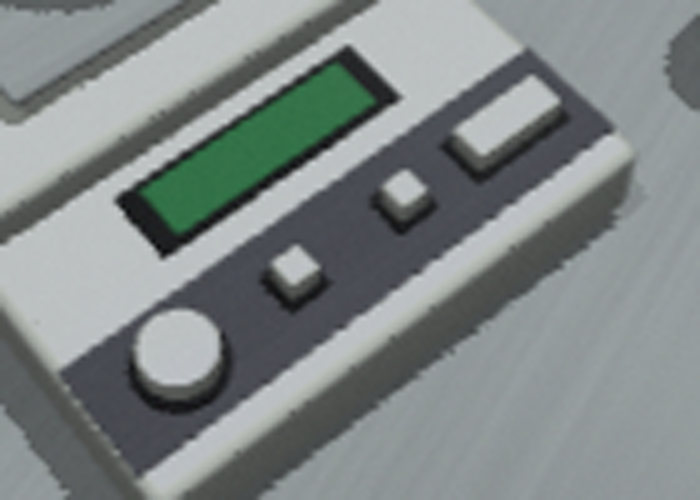

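The close crop confirms round key, two squares, bar. The measured points are 161.8 mm apart against an expected 162, their tops are at 65 mm in both views, and the tool's y axis already lies along the key row. I'll shut the hand and move above the round key.

{"name": "servo_tool", "arguments": {
  "grip_force": 20,
  "steps": [
    {"slide":[-13,-8,0],"hand":1},
    {"slide":[-26,-16,4],"hand":1},
    {"slide":[-26,-16,4],"hand":1},
    {"slide":[-26,-16,4],"hand":1},
    {"slide":[-26,-16,4],"hand":1},
    {"slide":[-26,-16,4],"hand":1},
    {"slide":[-26,-16,4],"hand":1},
    {"slide":[-26,-16,4],"hand":1},
    {"slide":[-26,-16,4],"hand":1},
    {"slide":[-26,-16,4],"hand":1},
    {"slide":[-26,-16,4],"hand":1},
    {"slide":[-26,-16,4],"hand":1},
    {"slide":[-26,-16,4],"hand":1},
    {"slide":[-26,-16,4],"hand":1},
    {"slide":[-26,-16,4],"hand":1},
    {"slide":[-26,-16,4],"hand":1},
    {"slide":[-26,-16,4],"hand":1},
    {"slide":[-26,-16,4],"hand":1},
    {"slide":[-13,-8,2],"hand":1},
    {"slide":[0,0,0],"hand":1}
  ]
}}

```text
invalid input
```

```bash
cat > g.py <<'E'
from plant import bot
import numpy as np,sys
from scipy.spatial.transform import Rotation as R
s=bot.sense(); q=s["eef_rot"]; M=R.from_quat([*q[1:],q[0]]).as_matrix()
print(s["t"],np.round(s["position"],1),np.round(M,3).tolist(),s["grip_width"],np.round(s["ft_force"],2))
for n,p in dict(round=[575.8,211.4,65],bar=[523.5,58.3,65]).items(): print(n,np.round(M.T@(np.array(p)-s["position"]),1))
E
python3 g.py
```

```text
0.9 [223.  637.1 231.3] [[-0.944, 0.33, -0.0], [0.33, 0.944, 0.0], [0.0, 0.0, -1.0]] 0.9979567111761087 [ 0.34  0.15 -0.06]
round [-473.6 -285.2  166.3]
bar [-474.9 -447.   166.3]
```

Probably every row needs delta_rot.

{"name": "servo_tool", "arguments": {
  "grip_force": 20,
  "steps": [
    {"slide":[-13,-8,0],"delta_rot":[0,0,0],"hand":1},
    {"slide":[-26,-16,4],"delta_rot":[0,0,0],"hand":1},
    {"slide":[-26,-16,4],"delta_rot":[0,0,0],"hand":1},
    {"slide":[-26,-16,4],"delta_rot":[0,0,0],"hand":1},
    {"slide":[-26,-16,4],"delta_rot":[0,0,0],"hand":1},
    {"slide":[-26,-16,4],"delta_rot":[0,0,0],"hand":1},
    {"slide":[-26,-16,4],"delta_rot":[0,0,0],"hand":1},
    {"slide":[-26,-16,4],"delta_rot":[0,0,0],"hand":1},
    {"slide":[-26,-16,4],"delta_rot":[0,0,0],"hand":1},
    {"slide":[-26,-16,4],"delta_rot":[0,0,0],"hand":1},
    {"slide":[-26,-16,4],"delta_rot":[0,0,0],"hand":1},
    {"slide":[-26,-16,4],"delta_rot":[0,0,0],"hand":1},
    {"slide":[-26,-16,4],"delta_rot":[0,0,0],"hand":1},
    {"slide":[-26,-16,4],"delta_rot":[0,0,0],"hand":1},
    {"slide":[-26,-16,4],"delta_rot":[0,0,0],"hand":1},
    {"slide":[-26,-16,4],"delta_rot":[0,0,0],"hand":1},
    {"slide":[-26,-16,4],"delta_rot":[0,0,0],"hand":1},
    {"slide":[-26,-16,4],"delta_rot":[0,0,0],"hand":1},
    {"slide":[-13,-8,2],"delta_rot":[0,0,0],"hand":1},
    {"slide":[0,0,0],"delta_rot":[0,0,0],"hand":1}
  ]
}}

```text
t: 2.57
position: [571.8, 205.5, 160.9]
eef_rot: [0.001, 0.171, 0.985, -0.001]
ft_force: [-0.6, 0.5, -0.2]
grip_width: 0.001
gripper_force: 0.0
```

```bash
cat > g.py <<'E'
from plant import bot
import numpy as np,sys
from scipy.spatial.transform import Rotation as R
s=bot.sense(); q=s["eef_rot"]; M=R.from_quat([*q[1:],q[0]]).as_matrix()
print(s["t"],np.round(s["position"],1),np.round(M,3).tolist(),s["grip_width"],np.round(s["ft_force"],2))
for n,p in dict(round=[575.8,211.4,65],bar=[523.5,58.3,65]).items(): print(n,np.round(M.T@(np.array(p)-s["position"]),1))
E
python3 g.py
```

```text
2.5667 [571.8 205.5 160.9] [[-0.942, 0.336, 0.001], [0.336, 0.942, -0.002], [-0.002, -0.002, -1.0]] 0.0011441755093926362 [-0.59  0.48 -0.15]
round [-1.7  7.2 95.9]
bar [  -3.9 -154.6   96.3]
```

{"name": "servo_tool", "arguments": {
  "steps": [
    {"slide":[-1,3,20],"delta_rot":[0,0,0],"hand":1},
    {"slide":[-1,3,25],"delta_rot":[0,0,0],"hand":1},
    {"slide":[0,0,25],"delta_rot":[0,0,0],"hand":1},
    {"slide":[0,0,10],"delta_rot":[0,0,0],"hand":1},
    {"slide":[0,0,5],"delta_rot":[0,0,0],"hand":1},
    {"slide":[0,0,0],"delta_rot":[0,0,0],"hand":1},
    {"slide":[0,0,0],"delta_rot":[0,0,0],"hand":1},
    {"slide":[0,0,0],"delta_rot":[0,0,0],"hand":1}
  ]
}}

```text
t: 3.23
position: [574.2, 216.0, 77.7]
eef_rot: [0.001, 0.168, 0.986, 0.001]
ft_force: [0.5, -0.5, 0.5]
grip_width: -0.007
gripper_force: 0.0
```

```bash
python3 g.py
```

```text
3.2333 [574.2 216.   77.7] [[-0.944, 0.33, 0.002], [0.33, 0.944, 0.001], [-0.002, 0.001, -1.0]] -0.006617624415812644 [ 0.5 -0.5  0.5]
round [-3.  -3.8 12.7]
bar [  -4.2 -165.6   12.5]
```

{"name": "servo_tool", "arguments": {
  "steps": [
    {"slide":[-3,-4,4],"delta_rot":[0,0,0],"hand":1},
    {"slide":[0,0,4],"delta_rot":[0,0,0],"hand":1},
    {"slide":[0,0,0],"delta_rot":[0,0,0],"hand":1},
    {"slide":[0,0,0],"delta_rot":[0,0,0],"hand":1},
    {"slide":[0,0,0],"delta_rot":[0,0,0],"hand":1}
  ]
}}

```text
t: 3.65
position: [574.9, 210.9, 68.3]
eef_rot: [-0.0, 0.168, 0.986, -0.0]
ft_force: [-0.8, -0.3, 0.8]
grip_width: -0.002
gripper_force: 0.0
```

```bash
python3 g.py
```

```text
3.65 [574.9 210.9  68.3] [[-0.944, 0.331, -0.0], [0.331, 0.944, 0.0], [0.0, -0.0, -1.0]] -0.002082073539056972 [-0.78 -0.32  0.78]
round [-0.6  0.8  3.3]
bar [  -1.9 -161.     3.3]
```

Well centred. I'll press to about 6 mm of travel.

{"name": "servo_tool", "arguments": {
  "steps": [
    {"slide":[0,0,2],"delta_rot":[0,0,0],"hand":1},
    {"slide":[0,0,2],"delta_rot":[0,0,0],"hand":1},
    {"slide":[0,0,2],"delta_rot":[0,0,0],"hand":1},
    {"slide":[0,0,2],"delta_rot":[0,0,0],"hand":1},
    {"slide":[0,0,1],"delta_rot":[0,0,0],"hand":1},
    {"slide":[0,0,0],"delta_rot":[0,0,0],"hand":1},
    {"slide":[0,0,0],"delta_rot":[0,0,0],"hand":1},
    {"slide":[0,0,0],"delta_rot":[0,0,0],"hand":1}
  ]
}}

```text
t: 4.32
position: [575.1, 211.0, 59.5]
eef_rot: [0.0, 0.168, 0.986, 0.0]
ft_force: [0.9, 0.5, 3.1]
grip_width: -0.0
gripper_force: 1.9
```

```bash
python3 g.py
```

```text
4.3167 [575.1 211.   59.5] [[-0.944, 0.33, 0.0], [0.33, 0.944, 0.0], [-0.0, 0.0, -1.0]] -0.00027608384716152495 [0.85 0.52 3.1 ]
round [-0.5  0.6 -5.5]
bar [  -1.7 -161.2   -5.6]
```

A force of 3.1 N suggests about 4–5 mm of travel, with some noise. I'll push 2 mm more to be sure.

{"name": "servo_tool", "arguments": {
  "steps": [
    {"slide":[0,0,1],"delta_rot":[0,0,0],"hand":1},
    {"slide":[0,0,1],"delta_rot":[0,0,0],"hand":1},
    {"slide":[0,0,0],"delta_rot":[0,0,0],"hand":1},
    {"slide":[0,0,0],"delta_rot":[0,0,0],"hand":1},
    {"slide":[0,0,0],"delta_rot":[0,0,0],"hand":1}
  ]
}}

```text
t: 4.73
position: [575.1, 210.9, 57.4]
eef_rot: [0.0, 0.168, 0.986, 0.0]
ft_force: [0.1, 0.9, 4.6]
grip_width: -0.004
gripper_force: 2.4
```

```bash
python3 - <<'E'
from h import *
for i in range(4):
    bot.capture("wrist"); s=bot.sense(); print(np.round(s["ft_force"],2),np.round(s["position"],1))
E
```

```text
[0.86 0.04 4.54] [575.1 211.   57.4]
[0.66 1.27 4.78] [575.1 211.   57.4]
[0.94 1.34 4.02] [575.1 211.   57.4]
[0.67 0.4  4.42] [575.2 211.   57.4]
```

4.5 N corresponds to about 7 mm of travel, so the key is pressed. Next I release it, rise, and go over to the bar key.

{"name": "servo_tool", "arguments": {
  "steps": [
    {"slide":[0,0,-3],"delta_rot":[0,0,0],"hand":1},
    {"slide":[0,0,-5],"delta_rot":[0,0,0],"hand":1},
    {"slide":[0,0,-12],"delta_rot":[0,0,0],"hand":1},
    {"slide":[0,0,-20],"delta_rot":[0,0,0],"hand":1},
    {"slide":[0,0,-10],"delta_rot":[0,0,0],"hand":1},
    {"slide":[0,-10,0],"delta_rot":[0,0,0],"hand":1},
    {"slide":[0,-20,0],"delta_rot":[0,0,0],"hand":1},
    {"slide":[-2,-25,0],"delta_rot":[0,0,0],"hand":1},
    {"slide":[0,-25,0],"delta_rot":[0,0,0],"hand":1},
    {"slide":[0,-25,0],"delta_rot":[0,0,0],"hand":1},
    {"slide":[0,-25,0],"delta_rot":[0,0,0],"hand":1},
    {"slide":[0,-20,0],"delta_rot":[0,0,0],"hand":1},
    {"slide":[0,-11,0],"delta_rot":[0,0,0],"hand":1},
    {"slide":[0,0,10],"delta_rot":[0,0,0],"hand":1},
    {"slide":[0,0,15],"delta_rot":[0,0,0],"hand":1},
    {"slide":[0,0,5],"delta_rot":[0,0,0],"hand":1},
    {"slide":[0,0,0],"delta_rot":[0,0,0],"hand":1},
    {"slide":[0,0,0],"delta_rot":[0,0,0],"hand":1},
    {"slide":[0,0,0],"delta_rot":[0,0,0],"hand":1}
  ]
}}

```text
t: 6.52
position: [523.9, 58.9, 77.4]
eef_rot: [0.0, 0.167, 0.986, 0.0]
ft_force: [0.1, -0.2, 0.4]
grip_width: 0.003
gripper_force: 0.0
```

```bash
python3 g.py
```

```text
6.5167 [523.9  58.9  77.4] [[-0.944, 0.33, 0.0], [0.33, 0.944, 0.0], [-0.0, 0.0, -1.0]] 0.003179778252429565 [ 0.08 -0.16  0.37]
round [  1.3 161.1  12.4]
bar [ 0.2 -0.7 12.4]
```

Centred over the bar key, 12.4 mm up. I'll press to about 57.5 mm, the same depth as before.

{"name": "servo_tool", "arguments": {
  "steps": [
    {"slide":[0,0,5],"delta_rot":[0,0,0],"hand":1},
    {"slide":[0,0,4],"delta_rot":[0,0,0],"hand":1},
    {"slide":[0,0,2],"delta_rot":[0,0,0],"hand":1},
    {"slide":[0,0,2],"delta_rot":[0,0,0],"hand":1},
    {"slide":[0,0,2],"delta_rot":[0,0,0],"hand":1},
    {"slide":[0,0,2],"delta_rot":[0,0,0],"hand":1},
    {"slide":[0,0,2],"delta_rot":[0,0,0],"hand":1},
    {"slide":[0,0,1],"delta_rot":[0,0,0],"hand":1},
    {"slide":[0,0,0],"delta_rot":[0,0,0],"hand":1},
    {"slide":[0,0,0],"delta_rot":[0,0,0],"hand":1},
    {"slide":[0,0,0],"delta_rot":[0,0,0],"hand":1}
  ]
}}

```text
t: 7.43
position: [523.6, 58.3, 57.4]
eef_rot: [-0.0, 0.168, 0.986, 0.0]
ft_force: [-2.7, 1.0, 5.1]
grip_width: -0.0
gripper_force: 2.4
```

```bash
python3 - <<'E'
from h import *
for i in range(3):
    bot.capture("wrist"); s=bot.sense(); print(np.round(s["ft_force"],2),np.round(s["position"],1))
E
```

```text
[-2.08  1.31  4.6 ] [523.5  58.3  57.4]
[-3.07  0.83  5.39] [523.6  58.3  57.4]
[-1.84  0.58  4.73] [523.6  58.3  57.3]
```

The bar key is pressed about 7 mm at roughly 4.9 N. Now I withdraw.

{"name": "servo_tool", "arguments": {
  "steps": [
    {"slide":[0,0,-3],"delta_rot":[0,0,0],"hand":1},
    {"slide":[0,0,-5],"delta_rot":[0,0,0],"hand":1},
    {"slide":[0,0,-12],"delta_rot":[0,0,0],"hand":1},
    {"slide":[0,0,-25],"delta_rot":[0,0,0],"hand":1},
    {"slide":[0,0,-30],"delta_rot":[0,0,0],"hand":1},
    {"slide":[0,0,-30],"delta_rot":[0,0,0],"hand":1},
    {"slide":[0,0,-30],"delta_rot":[0,0,0],"hand":1},
    {"slide":[0,0,-20],"delta_rot":[0,0,0],"hand":1},
    {"slide":[0,0,-10],"delta_rot":[0,0,0],"hand":1},
    {"slide":[0,0,0],"delta_rot":[0,0,0],"hand":1},
    {"slide":[0,0,0],"delta_rot":[0,0,0],"hand":1},
    {"slide":[0,0,0],"delta_rot":[0,0,0],"hand":1}
  ]
}}

```text
t: 8.58
position: [522.9, 58.1, 220.8]
eef_rot: [-0.001, 0.168, 0.986, -0.0]
ft_force: [-0.1, -0.4, -0.6]
grip_width: 0.001
gripper_force: 0.0
```

```bash
python3 - <<'E'
from h import *
d=cap("side"); save(d,"end.png"); 
for uv in((225,274),(249,258),(270,242),(291,228)): print(np.round(world(d,uv),1))
print(bot.sense()["position"],bot.sense()["ft_force"])
E
```

```text
[576.6 211.7  65.1]
[557.2 161.6  66.5]
[542.2 110.1  65.4]
[523.8  59.3  64.6]
[522.8094195   58.0734053  220.67817983] [-0.25440783  0.39306829 -0.32786666]
```

View pics/end.png

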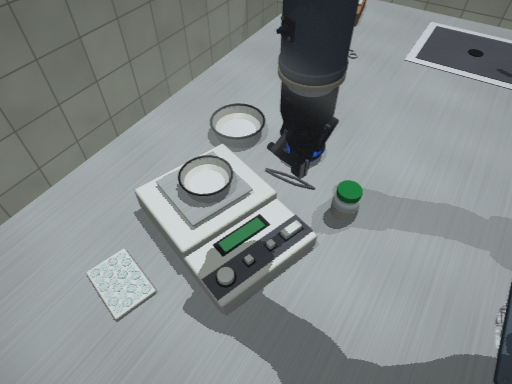

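The final side picture shows all four keys back up, at (225,274) to (291,228) and about 65 mm high. The dish at (206,178) and the other objects have not moved, and the gripper is clear of everything.

```bash
python3 -c "
from plant import bot
print(bot.sign_off())"
```

```text
the job is handed in; nothing more can be done
None
```

I pressed the round on key and then the bar-shaped tare key, each about 7 mm down at under 6 N; both came back up, the arm withdrew touching nothing, and I handed the job in (the judged result was not shown).

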